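# Pump up the suction work holder

## Robot

A 6-joint arm with a two-finger parallel gripper is mounted at the origin on a cart in front of the work surface, level with it; the furniture and walls round the work are solid. World frame = base frame: x ahead of the robot, y to its left, z up, the work surface at z = 0. Lengths are in mm, angles in rad, forces in N, time in s.
With the tool pointing down it reaches from about 325 to 925 mm from the base axis. Payload 3.1 kg.
Tool frame: the origin (TCP) lies midway between the tips of the shut fingers; the grasp point (between the pads) lies 19 mm behind it (bot.grip_point_offset is the distance from the TCP to the grasp point, in mm); z points along the fingers, y is the direction in which the jaws open and shut (so a half turn about z gives the same grasp; the last joint's range is limited). The gripper opens to 85 mm and grips with 20 to 120 N. Pads are 22 mm wide; open, the fingers measure 114 mm over their backs; the gripper's body (76 mm by 85 mm) begins 54 mm behind the grasp point. The pads swing forward as they close: fully open they stand 13 mm farther back than shut.
Start: joints at [-1.251, 0.217, 1.613, -0, 1.311, -0.112], TCP at [261.588, -567.636, 231.3] pointing down, gripper open.
Joint ranges: [-2.75, 2.75], [-0.78, 2.1], [0.31, 2.55], [-1.13, 4.27], [0.13, 2.63], [-2.58, 2.58]. Speed limits (rad/s): [2.79, 2.79, 3.14, 3.14, 3.14, 3.14].

## Interface

Orientations are given as a unit quaternion [w, x, y, z].
In Python, from workcell import sensors, optics, order, finder, bot gives the robot as it stands.
- The arm moves only by the tool drive_tool, never from a script. Its argument "motion" is a list of rows, each a list of 3 entries, a list of its own where there are three numbers: the finger opening in m, from 0 to 0.0854, then the shift along the world's x, y, z in m, then the turn, a rotation vector about the world's x, y, z in rad. In form: [[claw, [x, y, z], [ax, ay, az]], ...]. A call has 1 to 8 rows; each row is the pose to reach, as a shift and turn from the pose commanded when the call began; what a row does not reach only later rows make up. A row lasts 1/8 s, in which the tool goes at most 62.5 mm and 10.7 degrees, less where a joint would pass 70% of its speed; a pose out of reach is approached as far as the arm can. A call with a gripper value outside its range is refused whole. The fingers move at their own pace and stop on an object; "grip_force" is the grip in N (left out, the last holds). Time passes only in rows, so rows that repeat a pose let the fingers close. It gives the time, the measured TCP pose, the force and the opening at its end, in the units of the state.
- sensors.get_state(): the state, without advancing time (a new reading comes with each control period).
- optics.get_image(name): name is "scene" or "top"; returns (picture, depth): 384x512x3 uint8, red, green, blue; 384x512 float32, mm along the optical axis (not along the pixel's ray), 0 where there is no reading.
- optics.calibration(name): a dict with "camera_matrix" (3x3 intrinsics, pixels), "dist_coeffs" ([k1, k2, p1, p2, k3] as OpenCV has them; the pictures are not rectified), "position" and "attitude" of the camera in the world. Camera axes: x right, y up, looking along -z (the intrinsics and any distortion apply to the point x, -y, -z); pixel columns grow to the right and rows downward; lengths in mm; the calibration is good to about 2 mm. A picture is of the moment at which its call begins. calibration takes no time and is no camera call.
- order.job_done(): hands the job in, once; it reports no verdict.
Trained networks look in the newest picture that a camera, given by its name, has taken for a name from the list of things; names that differ only in an ending like _2 or _b are one class to them, and where a whole thing is asked for, a point or a joint stands for the part that bears it (a point fixed in the world has none). Each returns a list of dicts, best first, with "p" (0 to 1); they miss things now and then, are a little off and sometimes report something else, mostly with a low value. They report only what shows in the picture. A call takes as long as a camera call.
- finder.search_frame(camera, query): "box" ([centre column, centre row, width, height] in pixels, round what is visible of it).
- finder.cut_out(camera, query): "mask" (384x512 bool, what is visible of it) and "box" ([centre column, centre row, width, height] in pixels, round what is visible of it).
The state is a dict: "time_s": time; "qpos": joint angles; "dq": joint speeds; "tau": joint torques, N m; "ee_pos": TCP position; "ee_rot": TCP orientation; "contact_force": force on the tool from outside, world axes, zero at the start; "torque": the same for the moment, N m; "finger_gap": opening from 0.0 (shut) to 1.0 (fully open).
Only numpy, scipy, OpenCV 4.12 (cv2) and the standard library are available. Lean on these libraries where they do the work, as an engineer would, in place of code of your own. Each camera call takes 0.05 s, during which the arm holds its last target.

## Task

Charge the suction work holder so that it grips the brass blank: press the tall pump plunger right down with the fingertips and let it spring back up, stroke after stroke, until the thin indicator pin beside it stands fully out of its gland. Only push on the plunger's flat top, never grip it, and finish with the plunger back up. Do not touch the pin or press the small release button, and leave the blank and the other things where they are.

Things in the scene. Friction and masses are not known exactly. Their poses are not given: they have to be found in the camera images.
- unit: the work holder, fixed on the bench: dark base plate 100 x 270 x 12 mm (own x -50..50, y -95..175), grey pump housing (64 x 160 mm, y -90..70, top 64 mm up), round suction pad (68 mm across, top 40 mm up). Origin on the bench, z up. On its line x = 0 stand, along +y: plunger (y -55), indicator pin (+15), release button (+50), pad (+125 mm). Position and yaw vary.
- plunger_top (a point): centre of the plunger's flat round grey press cap (40 mm across, chamfered to a 32 mm flat), 130 mm above the bench when up; it moves 18 mm straight down along with the plunger. It is the tallest part of the unit.
- plunger_travel (a joint): plunger travel, m: 0 = up, 0.018 = down on its stop. A spring lifts it when let go; pressing takes 3 N at first, 8 N at the bottom, plus 3 N while driving the pin. It ratchets: press almost fully down (0.016+), let rise fully (below 0.003). Each full stroke lifts the pin 10 mm (the first 8 to 18), so 3 to 5 are needed; further strokes do no harm.
- pin_rise (a joint): how far the indicator pin has risen, m: 0 = in, 0.050 = fully out. It starts anywhere from 0 to 0.016, stays where the pump has lifted it, and is not to be touched.
- pin: the steel indicator pin: an 8 mm stem with a head 14 mm across and 8 mm tall, rising out of a 20 mm brass gland on the housing; origin on its axis, 67 mm above the bench with the pin in, 117 mm fully out; the head's top is 10 mm above the origin. Not to be touched.
- release (a joint): small steel release button, 14 mm across, top 76 mm above the bench, in an aluminium collar on the housing between the pin and the pad: 0 = up, 0.006 = pressed. It must not be pressed.
- blank: loose round brass blank, 58 mm across, 3 mm thick, lying on the suction pad; origin at the centre of its underside, 40 mm above the bench. Must stay there.
- solder_jar: small lidded jar standing loose behind the unit, 44 mm across, 42 mm tall; leave it alone. Origin at the centre of its underside.
- ring_clamp: wooden ring clamp lying loose in front of the unit, 34 x 120 x 20 mm; leave it alone. Origin at the centre of its underside.
- dish: white porcelain dish standing loose to the right of the unit, 56 mm across, 24 mm tall; leave it alone. Origin at the centre of its underside.
- plunger: the plunger: grey press cap, under it a black collar 44 mm across whose upper edge lies 6 mm below plunger_top, on a 14 mm steel rod. Origin on its axis, 18 mm below plunger_top. To be pushed on its top only; touching the collar from the side counts as gripping it.

How it is judged (in metres and radians):
On the way, in this order (a step that is already met when the one before it is completed fails the run):
1. the plunger is pressed down with the fingers (value of joint plunger_travel above 0.014 m and value of joint pin_rise below 0.045 m), for 0.05 s.
2. it is let back up for another stroke (value of joint plunger_travel below 0.004 m), for 0.05 s.
3. the indicator pin stands fully out (value of joint pin_rise above 0.0465 m), for 0.1 s.
At the end, for the whole second after the job is handed in: The indicator pin stands out by more than 46.5 of its 50 mm, the plunger is back up (within 3 mm), the release button is up, the blank lies within 10 mm and the bystanders within 20 mm of where they were (value of joint pin_rise above 0.0465 m and value of joint plunger_travel below 0.003 m and value of joint release below 0.002 m and distance of blank from where it was at the start of the episode below 0.01 m and distance of each of solder_jar, ring_clamp, dish from where it was at the start of the episode below 0.02 m); the robot touches nothing.
It fails at once if the indicator pin is touched (over 1 N) (contact force between any of the arm, the fingers and pin above 1 N).
It fails at once if the plunger is gripped by its collar (over 1.5 N) (contact force between the fingers and plunger_c1 above 1.5 N).
It fails at once if the release button is pressed (over 3 mm) (value of joint release above 0.003 m).
It fails at once if the blank is shifted or lifted by more than 10 mm (distance of blank from where it was at the start of the episode above 0.01 m).
It fails at once if the jar, clamp or dish is shifted or lifted by more than 20 mm (distance of any of solder_jar, ring_clamp, dish from where it was at the start of the episode above 0.02 m).
It also fails if it takes over 64 s, if anything falls off the work surface, if the arm or the gripper's body presses on something with over 40 N, if the wrist force passes 120 N, or if a joint passes its speed limit or range.

## Working session

There is one attempt and no reset: what is moved stays moved. The work goes in short steps, Python scripts to look and compute and a tool call to move; the robot and the scene stay as the last step left them, time stands still between calls to the robot, and variables do not carry over. Pictures are saved under pics/ and viewed, and the job is handed in when it is done.

Besides the shell and the picture viewer there is one more tool, called by a JSON object that holds its "api" and its "payload". drive_tool: Moves the arm, as the interface text tells. Its arguments: {"type":"object","properties":{"motion":{"type":"array"},"grip_force":{"type":"number"}},"required":["motion"]}

```bash
mkdir -p pics; cat > h.py <<'E'
import numpy as np,cv2
from workcell import sensors,optics,order,finder,bot
from scipy.spatial.transform import Rotation as R
def cloud(name,d):
    c=optics.calibration(name);K=np.array(c["camera_matrix"],float);D=np.array(c["dist_coeffs"],float)
    h,w=d.shape;u,v=np.meshgrid(np.arange(w),np.arange(h))
    p=cv2.undistortPoints(np.stack([u,v],-1).reshape(-1,1,2).astype(float),K,D).reshape(h,w,2)
    P=np.stack([p[...,0]*d,-p[...,1]*d,-d],-1)
    a=np.array(c["attitude"],float)
    M=R.from_quat(a[[1,2,3,0]]).as_matrix() if a.size==4 else a.reshape(3,3)
    W=P@M.T+np.array(c["position"]); W[d==0]=np.nan
    return W
E
python3 - <<'E'
from h import *
print(sensors.get_state())
for n in("scene","top"):
    im,d=optics.get_image(n);cv2.imwrite(f"pics/{n}0.png",im[...,::-1]);W=cloud(n,d);np.save(n+"W.npy",W)
    print(n,optics.calibration(n)["position"],optics.calibration(n)["attitude"])
    for q in("plunger_top","plunger","pin","unit","blank","dish","solder_jar","ring_clamp","release"):
        for r in finder.cut_out(n,q)[:2]:
            m=r["mask"]&~np.isnan(W[...,0]);print(q,round(r["p"],2),np.round(r["box"]),np.round(np.median(W[m],0)) if m.any() else 0, np.round(np.nanmax(W[m][:,2])) if m.any() else 0)
E
```

```text
{'time_s': 0.0, 'qpos': array([-1.25118511e+00,  2.17783867e-01,  1.61495007e+00, -1.63781056e-05,
        1.31133490e+00, -1.12167539e-01]), 'dq': array([ 0.00029003, -0.00045286,  0.00139804, -0.00032165,  0.00087298,
        0.00141379]), 'tau': array([ 1.27436797e-04, -3.96850312e+01, -3.03849328e+01, -1.49493753e-04,
        9.83542297e-03,  5.06071814e-06]), 'ee_pos': array([ 261.32370719, -566.82337597,  229.94155311]), 'ee_rot': array([-1.23061815e-03,  9.76785061e-01,  2.14218141e-01, -1.36056783e-04]), 'contact_force': array([ 0.76293194,  0.16731669, -0.6177404 ]), 'torque': array([0.0083099 , 0.02273073, 0.04337997]), 'finger_gap': 0.9945602027430498}
scene [135.98156041 653.94599071 858.72233537] [-0.29714861 -0.12389566  0.36422791  0.87389393]
plunger_top 0.63 [256. 190.  16.  22.] [575.  62. 128.] 134.0
plunger 0.56 [258. 191.  21.  29.] [575.  62. 128.] 134.0
pin 0.25 [289. 248.  13.  48.] [464.  88.  19.] 25.0
unit 0.72 [244. 244.  76. 132.] [536. 155.  35.] 134.0
blank 0.75 [235. 276.  30.  26.] [508. 226.  43.] 48.0
blank 0.61 [255. 190.  18.  26.] [575.  63. 128.
[... 257 characters left out ...]
5.  30.  25.] [508. 225.  43.] 48.0
top [519.56574292  52.05614165 948.45041397] [-0.70407509 -0.03173983  0.04055036  0.70825597]
plunger_top 0.69 [241. 211.  22.  22.] [578.  59. 129.] 134.0
plunger 0.84 [242. 211.  27.  23.] [578.  59. 129.] 134.0
pin 0.49 [207. 228.   6.  11.] [552. 124.  81.] 84.0
unit 0.67 [197. 233. 134.  95.] [547. 132.  39.] 134.0
blank 0.65 [156. 249.  32.  32.] [511. 227.  43.] 47.0
blank 0.53 [199. 231. 135.  94.] [547. 132.  39.] 134.0
dish 0.78 [289. 204.  31.  26.] [599. -41.  11.] 29.0
solder_jar 0.69 [189. 186.  25.  24.] [631. 162.  42.] 47.0
ring_clamp 0.67 [230. 271.  58.  41.] [470.  79.  19.] 25.0
release 0.56 [190. 235.  12.   4.] [539. 157.  76.] 80.0
```

View pictures.

```bash
python3 - <<'E'
from h import *
a=cv2.imread("pics/top0.png")[150:310,110:330];b=cv2.imread("pics/scene0.png")[160:320,170:330]
cv2.imwrite("pics/m.png",np.hstack([cv2.resize(a,(440,320)),cv2.resize(b,(320,320))]))
cv2.imwrite("pics/full.png",np.hstack([cv2.resize(cv2.imread("pics/top0.png"),(400,300)),cv2.resize(cv2.imread("pics/scene0.png"),(400,300))]))
for n in("top","scene"):
    W=np.load(n+"W.npy");m=(abs(W[...,2]-130)<6)&(np.hypot(W[...,0]-577,W[...,1]-60)<35);P=W[m]
    m2=(W[...,2]>118)&(np.hypot(W[...,0]-577,W[...,1]-60)<35)
    print(n,m.sum(),P.mean(0),P.min(0),P.max(0),cv2.minEnclosingCircle(P[:,:2].astype(np.float32)))
E
```

```text
top 407 [578.45335532  59.71672744 129.39119603] [557.19837735  39.63659766 124.00265574] [598.66993701  81.01950551 133.6400405 ] ((578.3319702148438, 59.85023880004883), 21.568252563476562)
scene 210 [575.97674949  60.01993186 128.90357945] [557.15478307  38.81916113 124.07793324] [598.69519635  78.47934734 133.61661604] ((577.568115234375, 59.3817024230957), 22.138940811157227)
```

View pics/m.png

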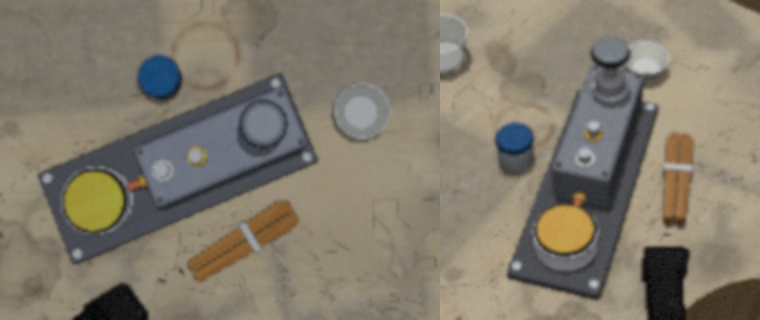

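View pics/full.png

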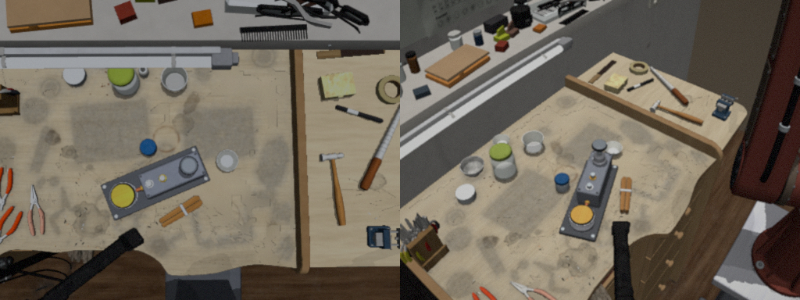

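```bash
python3 - <<'E'
from h import *
for n in("top","scene"):
    W=np.load(n+"W.npy");im=cv2.imread(f"pics/{n}0.png")
    pts=[(170,300),(150,315),(120,335),(80,370),(384,150)] if n=="top" else [(285*512//400,int(225*1.28)),(int(225*2*.64*2/2+510*.0),0)]
    if n=="scene": pts=[(int((x-400)*1.28),int(y*1.28)) for x,y in((622,230),(622,250),(620,280),(640,295),(760,100),(650,120))]
    for u,v in pts: print(n,u,v,np.round(W[v,u]),im[v,u])
W=np.load("topW.npy");m=(W[...,2]>140)
print(m.sum()); 
n,l,s,c=cv2.connectedComponentsWithStats(m.astype(np.uint8))
for i in range(1,n):
    if s[i,4]>15: P=W[l==i];print(s[i],np.round(P.min(0)),np.round(P.max(0)))
E
```

```text
top 170 300 [413. 197.  49.] [21 18 20]
top 150 315 [390. 229.  79.] [25 20 21]
top 120 335 [357. 280.  92.] [21 18 14]
top 80 370 [299. 346. 108.] [20 18 19]
top 384 150 [ 706. -228.   44.] [ 64  91 117]
scene 284 294 [386. 220.  80.] [25 30 27]
scene 284 320 [351. 272.  93.] [18 16 18]
scene 281 358 [310. 341. 106.] [34 32 32]
scene 307 377 [ 344.  118. -439.] [37 53 68]
scene 460 128 [218.  58. 457.] [19 20 25]
scene 320 153 [ 573. -221.   30.] [46 65 75]
39835
[    0     0   512    90 39835] [ 727. -312.  345.] [832. 379. 435.]
```

{"api": "drive_tool", "payload": {"motion": [[0,[0.025,0.05,0],[0,0,0.15]],[0,[0.05,0.1,0],[0,0,0.3]],[0,[0.075,0.15,0],[0,0,0.45]],[0,[0.1,0.2,0],[0,0,0.6]],[0,[0.125,0.25,0],[0,0,0.75]],[0,[0.15,0.3,0],[0,0,0.9]],[0,[0.175,0.35,0],[0,0,1.05]],[0,[0.2,0.4,0],[0,0,1.2]]], "grip_force": 40}}

```text
time_s: 2.0
ee_pos: [462.3, -166.0, 231.7]
ee_rot: [0.001, 0.683, 0.73, 0.0]
contact_force: [0.7, -1.0, 0.0]
finger_gap: -0.001
```

{"api": "drive_tool", "payload": {"motion": [[0,[0.025,0.048,0],[0,0,0.05]],[0,[0.05,0.096,0],[0,0,0.1]],[0,[0.075,0.144,0],[0,0,0.15]],[0,[0.095,0.19,0],[0,0,0.2]],[0,[0.1165,0.2275,-0.02],[0,0,0.3]],[0,[0.1165,0.2275,-0.05],[0,0,0.35]],[0,[0.1165,0.2275,-0.07],[0,0,0.35]],[0,[0.1165,0.2275,-0.07],[0,0,0.35]]]}}

```text
time_s: 3.0
ee_pos: [576.2, 59.5, 158.9]
ee_rot: [-0.002, 0.548, 0.836, -0.001]
contact_force: [-0.7, -0.0, -0.9]
finger_gap: 0.004
```

```bash
cat > look.py <<'E'
from h import *
import sys
t=sys.argv[1]
s=sensors.get_state();print(s["time_s"],s["ee_pos"],s["contact_force"],s["finger_gap"])
a,d=optics.get_image("top");b,d2=optics.get_image("scene")
cv2.imwrite(f"pics/{t}.png",np.hstack([cv2.resize(a[150:310,130:290,::-1],(400,400)),cv2.resize(b[150:310,170:330,::-1],(400,400))]))
for n,dd in(("top",d),("scene",d2)):
    W=cloud(n,dd); m=np.hypot(W[...,0]-552,W[...,1]-125)<12
    m2=np.hypot(W[...,0]-578,W[...,1]-60)<22
    print(n,"pin top",m.sum(),np.nanpercentile(W[m][:,2],[90,100]) if m.any() else 0, "pl z",np.nanpercentile(W[m2&(W[...,2]<136)][:,2],[50,90]))
E
python3 look.py p1
```

```text
3.0 [576.15886332  59.54213545 158.9389644 ] [-0.70610389 -0.04587435 -0.8906625 ] 0.00362285116920275
top pin top 114 [517.87651864 520.17159189] pl z nan
scene pin top 444 [497.86540309 521.50361652] pl z [ 94.15404877 130.35071138]
  return np.nanmean(a, axis, out=out, keepdims=keepdims)
```

View pics/p1.png

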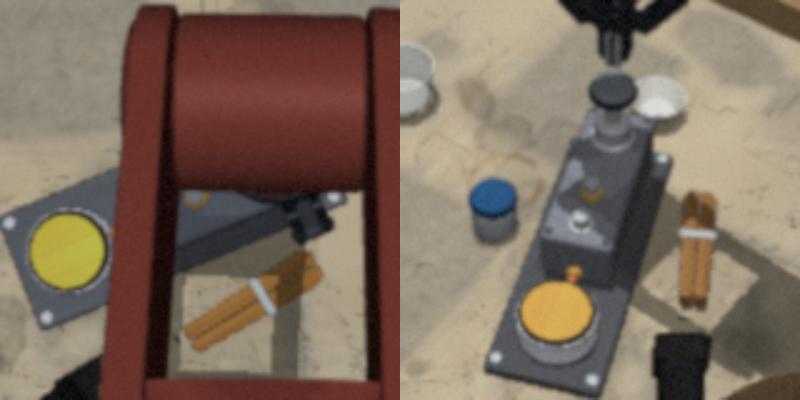

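The shut fingers stand above the cap (scene crop: tips at about (615,60), cap at (613,92)). Next is a first slow press.

{"api": "drive_tool", "payload": {"motion": [[0,[0.001,0,-0.015],[0,0,0]],[0,[0.001,0,-0.026],[0,0,0]],[0,[0.001,0,-0.034],[0,0,0]],[0,[0.001,0,-0.04],[0,0,0]],[0,[0.001,0,-0.045],[0,0,0]],[0,[0.001,0,-0.048],[0,0,0]],[0,[0.001,0,-0.048],[0,0,0]]]}}

```text
time_s: 3.98
ee_pos: [578.7, 59.7, 114.4]
ee_rot: [-0.001, 0.548, 0.837, -0.001]
contact_force: [-4.1, -0.8, 7.5]
finger_gap: 0.003
```

{"api": "drive_tool", "payload": {"motion": [[0,[0,0,-0.002],[0,0,0]],[0,[0,0,-0.004],[0,0,0]],[0,[0,0,-0.004],[0,0,0]]]}}

```text
time_s: 4.35
ee_pos: [578.8, 59.7, 112.0]
ee_rot: [-0.001, 0.548, 0.837, -0.001]
contact_force: [-7.4, -1.0, 14.2]
finger_gap: 0.002
```

{"api": "drive_tool", "payload": {"motion": [[0,[0,0,-0.002],[0,0,0]],[0,[0,0,-0.002],[0,0,0]],[0,[0,0,0.012],[0,0,0]],[0,[0,0,0.03],[0,0,0]],[0,[0,0,0.04],[0,0,0]],[0,[0,0,0.04],[0,0,0]],[0,[0,0,0.04],[0,0,0]]]}}

```text
time_s: 5.22
ee_pos: [578.5, 59.9, 148.5]
ee_rot: [-0.001, 0.548, 0.837, -0.0]
contact_force: [0.5, -0.2, 0.2]
finger_gap: -0.002
```

```bash
python3 look.py p2 2>/dev/null
```

```text
5.225 [578.54448979  59.89543108 148.48916241] [ 0.47951035 -0.21447119  0.21346191] -0.0022596132400239813
top pin top 129 [509.69913746 512.87081165] pl z nan
scene pin top 519 [492.13109734 509.92785183] pl z [ 89.30968636 130.05568757]
```

View pics/p2.png

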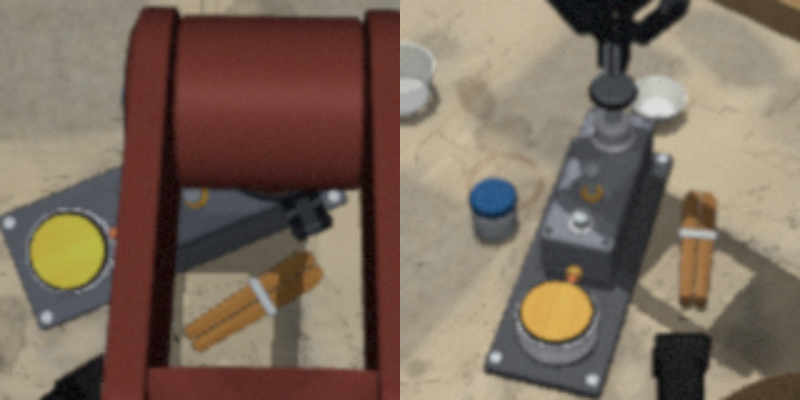

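```bash
cat > pin.py <<'E'
from h import *
import sys
def pin(W):
    m=(np.hypot(W[...,0]-551,W[...,1]-125)<9)&(W[...,2]<140)
    z=W[m][:,2]; return np.round(np.sort(z)[-12:],1)
print("init",pin(np.load("sceneW.npy")))
b,d=optics.get_image("scene");W=cloud("scene",d);print("now",pin(W))
m=(np.hypot(W[...,0]-578,W[...,1]-60)<22)&(W[...,2]<138)
print("plunger top",np.round(np.sort(W[m][:,2])[-15:],1))
print(sensors.get_state()["time_s"])
cv2.imwrite(f"pics/{sys.argv[1]}.png",cv2.resize(b[190:260,220:300,::-1],(640,560),interpolation=cv2.INTER_CUBIC))
E
python3 pin.py q1
```

```text
init [80.2 80.7 80.8 80.8 80.9 81.3 81.3 81.4 81.6 81.8 82.5 82.9]
now [ 96.9  97.2  97.4  97.4  97.4  97.6  97.7  98.3  98.7  98.8 100.  100.4]
plunger top [131.5 131.5 131.6 131.6 131.8 131.8 132.2 132.2 132.3 132.3 132.4 132.6
 132.6 132.6 133.5]
5.375
```

View pics/q1.png

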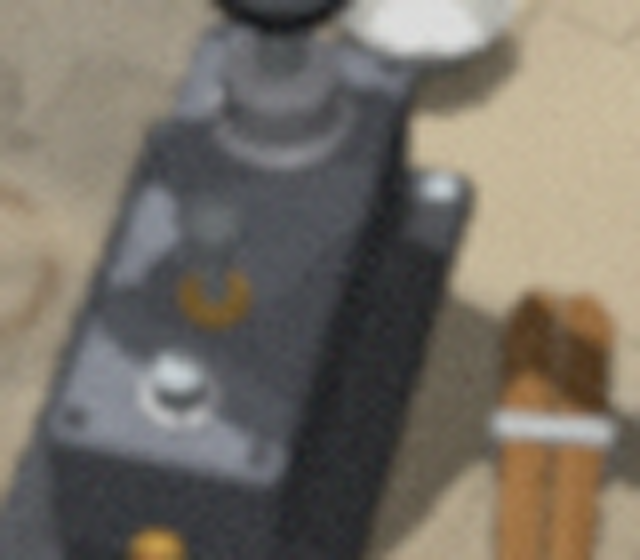

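The shadowed pin head (about (210,220), gland at (215,297)) has risen about 17 mm, so the stroke counted and the plunger is back up. Next strokes.

{"api": "drive_tool", "payload": {"motion": [[0,[0,0,-0.014],[0,0,0]],[0,[0,0,-0.026],[0,0,0]],[0,[0,0,-0.036],[0,0,0]],[0,[0,0,-0.04],[0,0,0]],[0,[0,0,-0.04],[0,0,0]],[0,[0,0,-0.02],[0,0,0]],[0,[0,0,0],[0,0,0]],[0,[0,0,0],[0,0,0]]]}}

```text
time_s: 6.38
ee_pos: [580.4, 59.9, 151.2]
ee_rot: [0.002, 0.548, 0.837, 0.001]
contact_force: [0.4, 0.4, -0.2]
finger_gap: 0.002
```

```bash
python3 pin.py q2
```

```text
init [80.2 80.7 80.8 80.8 80.9 81.3 81.3 81.4 81.6 81.8 82.5 82.9]
now [107.1 107.1 107.2 107.3 107.7 107.8 107.8 107.9 108.2 108.6 108.7 109.7]
plunger top [131.4 131.5 131.6 131.6 131.7 131.7 131.9 131.9 132.  132.1 132.4 132.4
 132.6 132.6 133.3]
6.425
```

Up by another 10 mm.

{"api": "drive_tool", "payload": {"motion": [[0,[0,0,-0.014],[0,0,0]],[0,[0,0,-0.026],[0,0,0]],[0,[0,0,-0.036],[0,0,0]],[0,[0,0,-0.04],[0,0,0]],[0,[0,0,-0.04],[0,0,0]],[0,[0,0,-0.02],[0,0,0]],[0,[0,0,0],[0,0,0]],[0,[0,0,0],[0,0,0]]]}}

```text
time_s: 7.42
ee_pos: [580.1, 59.9, 150.6]
ee_rot: [0.001, 0.548, 0.837, 0.001]
contact_force: [-0.4, -0.4, -1.4]
finger_gap: 0.002
```

{"api": "drive_tool", "payload": {"motion": [[0,[0,0,-0.014],[0,0,0]],[0,[0,0,-0.026],[0,0,0]],[0,[0,0,-0.036],[0,0,0]],[0,[0,0,-0.04],[0,0,0]],[0,[0,0,-0.04],[0,0,0]],[0,[0,0,-0.02],[0,0,0]],[0,[0,0,0],[0,0,0]],[0,[0,0,0],[0,0,0]]]}}

```text
time_s: 8.43
ee_pos: [580.0, 59.9, 150.3]
ee_rot: [0.001, 0.548, 0.837, 0.001]
contact_force: [0.6, -0.6, 0.1]
finger_gap: -0.001
```

```bash
python3 pin.py q3
```

```text
init [80.2 80.7 80.8 80.8 80.9 81.3 81.3 81.4 81.6 81.8 82.5 82.9]
now [127.5 127.5 127.6 127.6 127.9 128.  128.2 128.2 128.4 128.7 129.1 129.4]
plunger top [131.8 131.8 132.  132.1 132.1 132.2 132.3 132.5 132.6 132.6 132.7 132.8
 133.  133.  133.6]
8.475
```

View pics/q3.png

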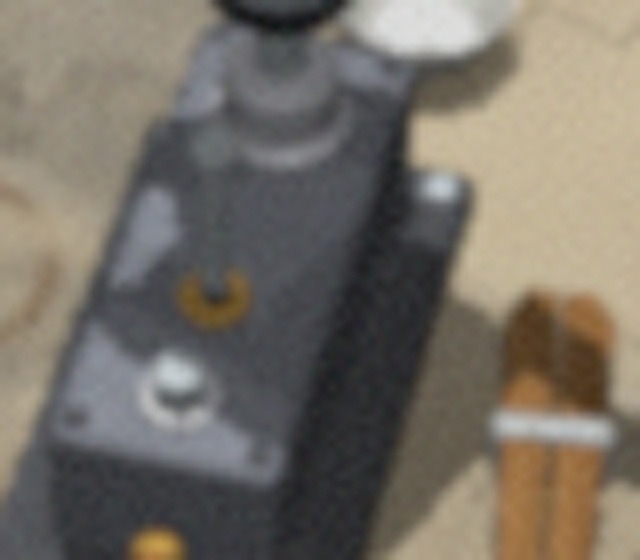

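The pin head is now at about (213,145), well above the gland, and reads as fully out. Two more harmless strokes settle any measuring doubt.

{"api": "drive_tool", "payload": {"motion": [[0,[0,0,-0.014],[0,0,0]],[0,[0,0,-0.026],[0,0,0]],[0,[0,0,-0.036],[0,0,0]],[0,[0,0,-0.04],[0,0,0]],[0,[0,0,-0.04],[0,0,0]],[0,[0,0,-0.02],[0,0,0]],[0,[0,0,0],[0,0,0]],[0,[0,0,0],[0,0,0]]]}}

```text
time_s: 9.48
ee_pos: [580.2, 59.9, 150.6]
ee_rot: [0.001, 0.548, 0.837, 0.001]
contact_force: [-0.0, -0.2, -0.3]
finger_gap: -0.004
```

```bash
python3 pin.py q4
```

```text
init [80.2 80.7 80.8 80.8 80.9 81.3 81.3 81.4 81.6 81.8 82.5 82.9]
now [126.9 127.  127.1 127.1 127.4 127.5 127.6 127.9 128.  128.  128.2 129. ]
plunger top [131.8 131.8 131.8 131.8 131.9 131.9 132.1 132.2 132.3 132.3 132.5 133.
 133.1 133.1 133.7]
9.525
```

{"api": "drive_tool", "payload": {"motion": [[0,[0,0,-0.014],[0,0,0]],[0,[0,0,-0.026],[0,0,0]],[0,[0,0,-0.036],[0,0,0]],[0,[0,0,-0.04],[0,0,0]],[0,[0,0,-0.04],[0,0,0]],[0,[0,0,-0.02],[0,0,0]],[0,[0,0,0],[0,0,0]],[0,[0,0,0.04],[0,0,0]]]}}

```text
time_s: 10.52
ee_pos: [576.6, 59.9, 186.9]
ee_rot: [-0.003, 0.548, 0.837, -0.002]
contact_force: [0.4, 0.2, 0.7]
finger_gap: -0.001
```

{"api": "drive_tool", "payload": {"motion": [[0,[0,0,0.03],[0,0,0]],[0,[0,0,0.03],[0,0,0]],[0,[0,0,0.03],[0,0,0]],[0,[0,0,0.03],[0,0,0]]]}}

```text
time_s: 11.02
ee_pos: [577.6, 59.9, 216.9]
ee_rot: [-0.002, 0.548, 0.837, -0.001]
contact_force: [-0.3, -0.7, -0.9]
finger_gap: -0.001
```

```bash
python3 pin.py q5; python3 look.py p3 2>/dev/null
```

```text
init [80.2 80.7 80.8 80.8 80.9 81.3 81.3 81.4 81.6 81.8 82.5 82.9]
now [126.8 126.9 126.9 127.1 127.4 127.4 127.7 127.9 128.2 128.3 129.  131.3]
plunger top [131.6 131.6 131.7 131.8 131.9 131.9 132.  132.  132.  132.3 132.4 132.6
 132.8 133.  133.2]
11.075
11.075 [577.78789913  59.85704454 217.05710808] [0.02032278 0.49745423 1.24779381] 0.002741098290265471
top pin top 171 [571.93146763 573.52790851] pl z nan
scene pin top 590 [553.39375288 569.64959933] pl z [ 97.44547567 130.54454736]
```

View pics/p3.png

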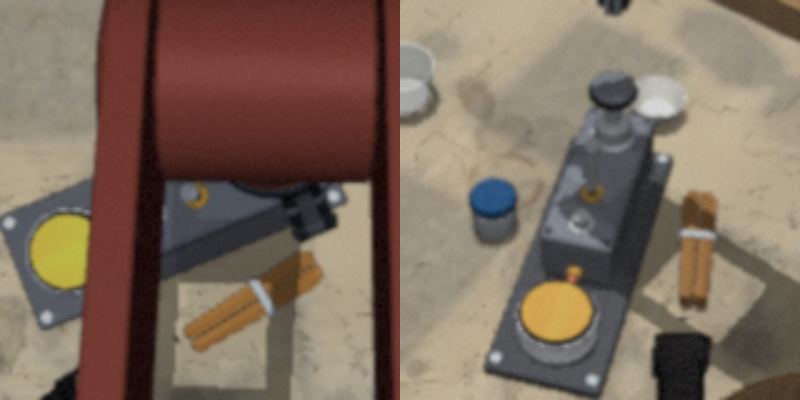

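The pin no longer rises with further strokes, so it is fully out. The plunger is up at (613,92), the fingers are clear, and the blank, jar, clamp and dish have not moved in the picture.

```bash
python3 -c "
from workcell import order
print(order.job_done())"
```

```text
the job is handed in; nothing more can be done
None
```

I pumped the plunger six full strokes with the shut fingertips on its cap, then lifted the arm clear and handed the job in at about 11 s. The hand-in reports no verdict.

- **Pin:** the depth readings of the pin head rose from about 81 to 98, 108, then 128 mm after the fourth stroke. They stayed at 127–128 mm over the last two strokes, so the pin is at its end stop and fully out.
- **Plunger:** its cap was back at its starting height, within camera noise, with the fingers about 85 mm above it.
- **Other things:** in the last scene picture the blank, jar, clamp, dish and release button looked unmoved. I judged this by eye and did not measure it.
- **Top camera:** the arm blocked its view of the plunger and pin during the work, so all these checks come from the scene camera alone. No checks disagreed.

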